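# Unlatch the sample carrier's gate and hold it wide open

## Robot

A 6-joint arm with a two-finger parallel gripper is mounted at the origin on the work surface. World frame = base frame: x ahead of the robot, y to its left, z up, the work surface at z = 0. Lengths are in m, angles in degrees, forces in N, time in s.
With the tool pointing down it reaches from about 0.275 to 0.725 m from the base axis. Payload 5.6 kg.
Tool frame: the origin (TCP) lies between the finger pads, 19 mm behind the fingertips; this is the grasp point; z points along the fingers, y is the line along which they close (so a half turn about z gives the same grasp; the last joint's range is limited). The gripper opens to 85 mm and grips with 20 to 120 N. Pads are 22 mm wide; open, the fingers measure 114 mm over their backs; the gripper's body (76 mm by 85 mm) begins 54 mm behind the grasp point. The pads swing forward as they close: fully open they stand 13 mm farther back than shut.
Start: joints at [79.962, 14.616, 6.199, 0, -81.583, -16.306], TCP at [0.244, 0.493, 0.25] pointing down, gripper open.
Joint ranges: [-168.99, 168.99], [-69.2, 112.95], [-62.41, 85.93], [-164.36, 98.24], [-168.68, -3.75], [-174.98, 174.98]. Speed limits (degrees/s): [147.25, 147.25, 180, 180, 180, 180].

## Interface

Orientations are given as [roll, pitch, yaw] about the fixed x, y, z axes, in that order (R = Rz(yaw) Ry(pitch) Rx(roll)).
In Python, from rig import sensors, cams, manip, finder gives the robot as it stands. The module is installed in compiled form; this text tells all that it offers.
- The arm moves only by the tool send_rows, never from a script. Its argument "steps" is a list of rows, each a list of 3 entries, a list of its own where there are three numbers: the closure, from -1 (fully open) to 1 (shut), then the shift along the tool's x, y, z in mm, then the turn about the tool's z in rad. A call has 1 to 8 rows; each row shifts and turns the commanded pose from where the row before left it, along the tool's axes as they then stand; what a row does not reach is not made up. A row lasts 1/10 s, in which the tool goes at most 50 mm and 8.59 degrees, less where a joint would pass 70% of its speed; a pose out of reach is approached as far as the arm can. A call with a gripper value outside its range is refused whole. The fingers move at their own pace and stop on an object; the grip force is fixed at half the most. Time passes only in rows, so rows that do not move let the fingers close. It gives the time, the measured TCP pose, the force, the opening and the grip force at its end, in the units of the state.
- sensors.state(): the state, without advancing time (a new reading comes with each control period).
- cams.snapshot(name): name is "scene" or "side" or "wrist"; returns a dict with "pixels" (480x640x3 uint8, blue, green, red), "vfov" (degrees; the focal length in pixels is half the picture's height over the tangent of half this angle, whatever the lens; pixels are square), "cx", "cy" (the principal point, pixels), "position" and "attitude" of the camera in the world; the wrist camera has in their place "mount" (4x4, takes a point from camera to tool coordinates, whose origin is the TCP and whose axes are the flange's). Camera axes: x right, y up, looking along -z (the intrinsics and any distortion apply to the point x, -y, -z); pixel columns grow to the right and rows downward; lengths in m; the calibration is good to about 2 mm. The wrist camera is an equidistant fisheye: a pixel r from the principal point sees the ray r / f radians off the axis. A picture is of the moment at which its call begins: read the wrist's pose just before it. There is no depth.
- manip.close_job(): hands the job in; it is judged then, once.
Trained networks look in a picture, given as the dict that the camera call returned (one of the last four; its "shot" number tells which), for a name from the list of things; names that differ only in an ending like _2 or _b are one class to them, and where a whole thing is asked for, a point or a joint stands for the part that bears it (a point fixed in the world has none). Each returns a list of dicts, best first, with "conf" (0 to 1); they miss things now and then, are a little off and sometimes report something else, mostly with a low value. They report only what shows in the picture. A call takes as long as a camera call.
- finder.look_for(picture, name): "uv" ([column, row] in pixels, amid what is visible of it).
- finder.cut_out(picture, name): "pixels" (480x640 bool, what is visible of it) and "uv" ([column, row] in pixels, amid what is visible of it).
The state is a dict: "time": time; "joints": joint angles; "dq": joint speeds; "tau": joint torques, N m; "ee_pos": TCP position; "tcp_rot": TCP orientation; "wrist_force": force on the tool from outside, world axes, zero at the start; "moment": the same for the moment, N m; "gripper_width": finger opening in m; "grip_force": force on a finger pad.
Only numpy, scipy, OpenCV 4.12 (cv2) and the standard library are available. Lean on these libraries where they do the work, as an engineer would, in place of code of your own. Each camera call takes 0.05 s, during which the arm holds its last target. There are 200 camera calls.

## Task

Open the gate of the grey sample carrier so that a colleague can take the bottles out: first squeeze the side catch on the carrier fully together (it stays drawn), and only then squeeze the grip on top of the gate fully together and swing the gate out past its detent until it stands about square to the carrier's front. The gate springs back when let go, so finish while still holding it wide open; keep the bottles in the carrier, the cup and the tape roll where they are.

Things in the scene. Friction and masses are not known exactly. Their poses are not given: they have to be found in the camera images.
- carrier: Open-topped grey plastic sample carrier fixed to the desk, 200 mm deep (x), 260 mm wide (y), walls 120 mm high. Origin: centre of its underside; x points to its back, y to its left, z up. A barred gate hinged at the front left corner (+y end) closes its front (-x). A bracket 180 mm high outside the left wall just behind the hinge holds the gate's sprung detent.
- catch_squeeze (a point): Where to squeeze the side catch (front right corner): centre of its two upright steel plates AS SQUEEZED (then 17 mm over the outer faces), in the carrier's frame at x -110, y -162.5, z 158 mm, axes the carrier's. Close the gripper along carrier y with the TCP here. Plates: 24 mm wide along x, 6 mm thick, facing each other along y, tops at 173 mm, clear of other parts from 140 mm up.
- catch (a joint): Travel of the side catch's plate nearer the gate, away from the gate (carrier -y) towards the fixed outer plate: 0 shut (its nose bars the gate), 0.014 m fully drawn; gate free from 0.009. About 4 N friction, no spring: it stays where put. When shut its outer face is 22.5 mm from catch_squeeze on the gate's side, the fixed plate's outer face 8.5 mm on the other side.
- grip_squeeze (a point): Where to squeeze the grip on the gate's top: centre of its two upright steel plates AS SQUEEZED (then 19 mm over the outer faces), 158 mm above the desk, 116.5 mm from the hinge axis. Moves with the gate; its y axis runs along the gate to the hinge (carrier y when shut): close the gripper along it. Plates: 24 mm wide across the gate, 6 mm thick, tops at 173 mm, clear from 140 mm up.
- trigger (a joint): Travel of the gate grip's plate nearer the free end towards the plate fixed on the hinge side: 0 released, 0.012 m squeezed; draws the gate's tongue, free from 0.009. Sprung (4 to 8.5 N): it returns when let go, so keep squeezing as the gate starts. Released, its outer face is 21.5 mm from grip_squeeze on the free-end side; the fixed plate's outer face 9.5 mm on the hinge side.
- gate_hinge (a point): Point on the gate's vertical hinge axis at the carrier's front left corner, 158 mm above the desk; in the carrier's frame x = -95 mm, y = +120 mm. Fixed to the carrier.
- gate (a joint): Gate angle: 0 shut; grows as the free end swings out from the front (clockwise from above); 1.57 rad is square to the front; stop at 1.75. A sprung detent (up to about 0.4 N m) resists from 0.35 to 0.7 rad. A spring (0.04 N m shut, 0.2 N m at 1.4) pulls the gate shut, so if let go beyond the detent it drops back to rest against it at about 1.0 rad.
- gate_leaf: The barred grey gate, 205 mm long from the hinge, 10 mm thick, 12 to 120 mm above the desk, with its grip on top and a short tail with a bump beyond the hinge. Origin on the hinge axis at desk height; its -y axis points along the gate to the free end.
- bottle_a: Loose clear sample bottle standing in the carrier, 58 mm across, 112 mm high. Origin at the centre of its underside.
- bottle_b: The other loose sample bottle in the carrier, same size.
- cup: Loose white plastic cup on the desk to one side of the carrier, 70 mm across, 85 mm high. Origin at the centre of its underside.
- tape: Loose roll of green tape lying flat on the desk to one side, 90 mm across, 24 mm high. Origin at the centre of its underside.

How it is judged (in metres and radians):
On the way, in this order (a step that is already met when the one before it is completed fails the run):
1. the side catch is squeezed fully while the gate is shut (value of joint catch above 0.011 m and value of joint gate below 0.1 rad), for 0.2 s.
2. the gate's grip is squeezed with the gate still shut (value of joint trigger above 0.009 m and value of joint gate below 0.2 rad), for 0.1 s.
3. the gate is swung past its detent (value of joint gate above 1.1 rad), for 0.1 s.
At the end, for the whole second after the job is handed in: The gate stands still, held by the robot (contact over 0.5 N), at more than 1.3 rad (75 degrees) open; the side catch is still drawn (over 9 mm); bottles, cup and tape are within 20 mm of where they were (value of joint gate above 1.3 rad and velocity of joint gate between -0.15 and 0.15 rad/s and value of joint catch above 0.009 m and contact force between any of the fingers, the arm and gate_leaf above 0.5 N and distance of each of bottle_a, bottle_b, cup, tape from where it was at the start of the episode below 0.02 m); the arm keeps its last pose, push and grip.
It fails at once if the gate's grip is squeezed while the side catch is still shut (value of joint trigger above 0.009 m and value of joint catch below 0.009 m).
It fails at once if a bottle, the cup or the tape roll is disturbed (distance of any of bottle_a, bottle_b, cup, tape from where it was at the start of the episode above 0.03 m or angle between any of bottle_a, bottle_b, cup's own z axis and vertical above 0.4 rad).
It also fails if it takes over 48 s, if anything falls off the work surface, if the arm or the gripper's body presses on something with over 40 N, if the wrist force passes 120 N, or if a joint passes its speed limit or range.

## Working session

There is one attempt and no reset: what is moved stays moved. The work goes in short steps, Python scripts to look and compute and a tool call to move; the robot and the scene stay as the last step left them, time stands still between calls to the robot, and variables do not carry over. Pictures are saved under pics/ and viewed, at most 10 in all, crops included, and the job is handed in when it is done.

Besides the shell and the picture viewer there is one more tool, called after "Call:" as name([rows], argument=value, ...), one row to a line, values as JSON. send_rows: Moves the arm, as the interface text tells. Its arguments: {"type":"object","properties":{"steps":{"type":"array","items":{"type":"array"}}},"required":["steps"]}

```bash
mkdir -p pics; ls; python3 - <<'E'
from rig import sensors,cams,finder
import cv2,json,numpy as np
print(sensors.state())
for n in ["scene","side"]:
    p=cams.snapshot(n); cv2.imwrite(f"pics/{n}0.png",p["pixels"])
    print({k:v for k,v in p.items() if k!="pixels"})
    for t in ["catch_squeeze","grip_squeeze","gate_hinge","gate_leaf","carrier","catch","trigger"]:
        print(t,[(np.round(d["uv"]),round(d["conf"],2)) for d in finder.look_for(p,t)[:3]])
E
```

```text
pics
{'time': 0.0, 'joints': array([ 7.99611222e+01,  1.46540856e+01,  6.13004438e+00, -2.64647180e-02,
       -8.15839263e+01, -1.63083561e+01]), 'dq': array([-0.00343366,  0.03894159,  0.03032043, -0.05539304,  0.01743234,
        0.06826415]), 'tau': array([-2.98166779e-04, -3.86618900e+01,  2.37946057e+01,  5.36533356e+00,
       -6.13529206e-03,  3.92306561e-06]), 'ee_pos': array([0.24382354, 0.4924807 , 0.24908382]), 'tcp_rot': array([ 1.79889026e+02, -5.19890261e-03, -2.63511269e+01]), 'wrist_force': array([-0.69699631,  0.00718334, -0.24791509]), 'moment': array([-0.02284731,  0.03437294, -0.02105701]), 'grip_force': 0.0, 'gripper_width': 0.08590727691339084}
{'vfov': 49.21360092507693, 'cx': 311.8072069108686, 'cy': 251.12691887016516, 'position': array([ 1.20602784, -0.41815958,  1.32222535]), 'attitude': array([30.58368022, -0.19114639, 54.03401407]), 'shot': 1}
catch_squeeze [(array([318., 287.]), 0.89), (array([252., 286.]), 0.75)]
grip_squeeze [(array([296., 258.]), 0.78)]
gate_hinge [(array([318., 287.]), 0.78), (array([160., 311.]), 0.71), (array([298., 258.]), 0.25)]
gate_leaf [(array([297., 260.]), 0.67)]
carrier []
catch [(array([162., 310.]), 0.71), (array([283., 264.]), 0.5)]
trigger [(array([283., 265.]), 0.57)]
{'vfov': 49.63028030096934, 'cx': 322.2361383703818, 'cy': 245.12463685663164, 'position': array([ 0.11209541, -0.83540474,  0.81971649]), 'attitude': array([ 53.99044681,   0.62328782, -33.17585878]), 'shot': 2}
catch_squeeze [(array([348., 261.]), 0.94), (array([346., 245.]), 0.65)]
grip_squeeze [(array([322., 254.]), 0.62), (array([349., 262.]), 0.15)]
gate_hinge [(array([350., 261.]), 0.63)]
gate_leaf [(array([318., 263.]), 0.62), (array([218., 203.]), 0.27)]
carrier [(array([351., 262.]), 0.94)]
catch [(array([363., 286.]), 0.61)]
trigger [(array([331., 255.]), 0.88)]
```

View pics/scene0.png

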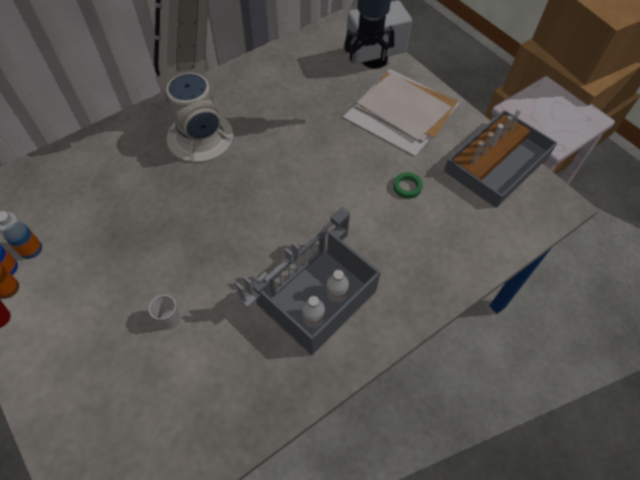

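View pics/side0.png

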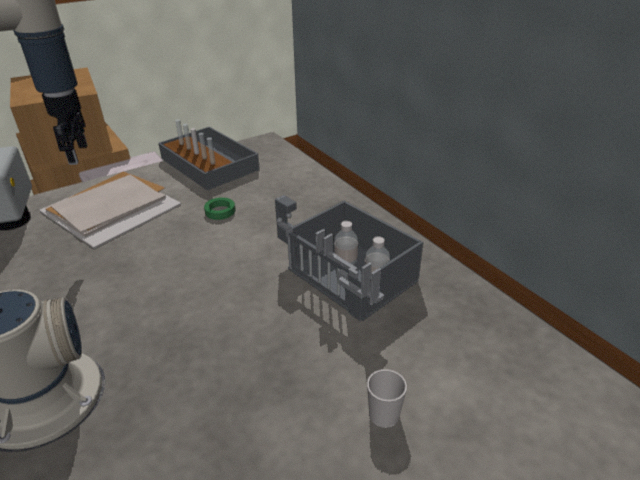

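The scene view shows the carrier near (318,287), its gate on the robot side, the cup at (163,310) and the tape at (408,184). In the side view the carrier is at (350,260) with the catch plates near (370,280) and grip plates near (324,243). I'll enlarge both to pick corners.

```bash
python3 - <<'E'
import cv2,numpy as np
a=cv2.imread("pics/scene0.png")[200:360,225:390]; b=cv2.imread("pics/side0.png")[185:345,265:430]
f=lambda i:cv2.convertScaleAbs(cv2.resize(i,None,fx=2.42,fy=2.42,interpolation=cv2.INTER_CUBIC),alpha=1.6)
f=lambda i:cv2.convertScaleAbs(cv2.resize(i,(396,384),interpolation=cv2.INTER_CUBIC),alpha=1.6)
cv2.imwrite("pics/crop0.png",np.hstack([f(a),f(b)]))
E
```

```text
(no output)
```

View pics/crop0.png

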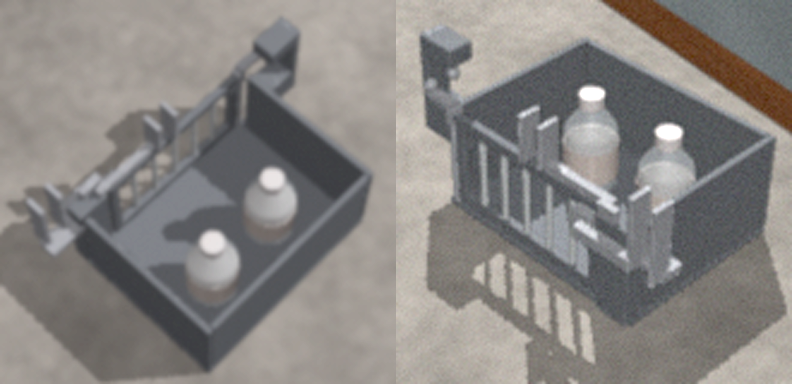

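Enlarged crops show wall-top corners, catch plates and grip plates clearly. I'll fit the carrier pose to these points.

```bash
cat > h.py <<'E'
import numpy as np
from scipy.spatial.transform import Rotation as R
CAM={"scene":(49.2136,311.807,251.127,[1.20602784,-0.41815958,1.32222535],[30.58368022,-0.19114639,54.03401407]),
"side":(49.63028,322.236,245.1246,[0.11209541,-0.83540474,0.81971649],[53.99044681,0.62328782,-33.17585878])}
def proj(c,P):
    v,cx,cy,p,a=CAM[c]; f=240/np.tan(np.radians(v/2))
    q=(np.atleast_2d(P)-p)@R.from_euler("xyz",a,degrees=True).as_matrix()
    return np.c_[cx+f*q[:,0]/-q[:,2],cy-f*q[:,1]/-q[:,2]]
def ray(c,uv,z):
    v,cx,cy,p,a=CAM[c]; f=240/np.tan(np.radians(v/2))
    d=R.from_euler("xyz",a,degrees=True).apply([(uv[0]-cx)/f,-(uv[1]-cy)/f,-1]); p=np.array(p)
    return p+d*(z-p[2])/d[2]
def w(s,P):
    P=np.atleast_2d(P); c,n=np.cos(s[2]),np.sin(s[2])
    return np.c_[s[0]+c*P[:,0]-n*P[:,1],s[1]+n*P[:,0]+c*P[:,1],P[:,2]]
E
python3 - <<'E'
from h import *
from scipy.optimize import least_squares
pts={"scene":[((.1,.13,.12),(379.6,273.3)),((.1,-.13,.12),(312.9,336.7)),((-.11,-.143,.173),(247.5,278.3)),((-.11,-.168,.173),(240,284.2)),((-.095,.01,.173),(294.6,244.6)),((-.095,-.015,.173),(287.9,251.3)),((.1,-.13,0),(312.9,354.2))],
"side":[((.1,.13,.12),(344.2,201.7)),((.1,-.13,.12),(422.5,242.5)),((.1,-.13,0),(417.5,281.7)),((-.1,-.13,0),(360.8,320.4)),((-.11,-.143,.173),(367.9,265.4)),((-.11,-.168,.173),(376.3,271.3)),((-.095,.01,.173),(320.8,231.7)),((-.095,-.015,.173),(328.8,236.3))]}
f=lambda s:np.concatenate([(proj(c,w(s,[a for a,_ in v]))-[b for _,b in v]).ravel() for c,v in pts.items()])
r=least_squares(f,[.6,.05,0],loss="soft_l1"); s=r.x
print(s,np.degrees(s[2]));print(np.round(f(s).reshape(-1,2),1))
for n,P in dict(catch=(-.11,-.1625,.158),grip=(-.095,.0035,.158),hinge=(-.095,.12,.158)).items(): print(n,w(s,P))
print("cup",ray("scene",(163,310),.05),"tape",ray("scene",(408,184),.02))
E
```

```text
[ 0.71251666 -0.0331044   0.17847731] 10.225996538067257
[[ 1.2 -2.1]
 [-1.1  2.5]
 [-0.7  0.9]
 [-0.7  1.5]
 [ 0.2  0. ]
 [-0.  -0.7]
 [-1.3  1.7]
 [-1.1 -2. ]
 [ 0.7 -1.2]
 [ 0.6 -0.5]
 [ 1.4  1. ]
 [-1.4 -0.4]
 [-0.5 -0.7]
 [-1.  -0.5]
 [-1.1 -0.4]]
catch [[ 0.63311282 -0.21255155  0.158     ]]
grip [[ 0.61840436 -0.04652546  0.158     ]]
hinge [[0.59772196 0.06812395 0.158     ]]
cup [ 0.51592339 -0.39785205  0.05      ] tape [0.56450767 0.42416977 0.02      ]
```

Call:
send_rows([
  [-1, [0, 0, 0], -0.127],
  [-1, [0, 0, 0], -0.127],
  [-1, [0, 0, 0], -0.127],
  [-1, [0, 0, 0], -0.127],
  [-1, [0, 0, 0], -0.127],
  [-1, [14, 42, 0], 0],
  [-1, [14, 42, 0], 0],
  [-1, [14, 42, 0], 0],
])

```text
time: 1.6
ee_pos: [0.3078, 0.3749, 0.25]
tcp_rot: [180.0, -0.0, 10.1]
wrist_force: [0.8, 1.5, -0.0]
gripper_width: 0.0855
grip_force: 0.0
```

Call:
send_rows([
  [-1, [14, 42, 0], 0],
  [-1, [14, 42, 0], 0],
  [-1, [14, 42, 0], 0],
  [-1, [14, 42, 0], 0],
  [-1, [14, 42, 0], 0],
  [-1, [14, 42, 0], 0],
  [-1, [14, 42, 0], 0],
  [-1, [14, 42, 0], 0],
])

```text
time: 2.4
ee_pos: [0.4768, 0.0631, 0.2503]
tcp_rot: [-180.0, -0.0, 10.0]
wrist_force: [1.1, 0.6, 0.1]
gripper_width: 0.0853
grip_force: 0.0
```

Call:
send_rows([
  [-1, [14, 42, 0], 0],
  [-1, [14, 42, 0], 0],
  [-1, [14, 42, 0], 0],
  [-1, [14, 42, 0], 0],
  [-1, [14, 42, 0], 0],
  [-1, [14, 42, 0], 0],
  [-1, [14, 42, 0], 0],
  [-1, [0, 0, 0], 0],
])

```text
time: 3.2
ee_pos: [0.6248, -0.212, 0.2471]
tcp_rot: [-180.0, 0.2, 9.8]
wrist_force: [0.8, 0.1, -0.3]
gripper_width: 0.0853
grip_force: 0.0
```

Above the catch; one close look with the wrist camera, with model points projected onto it.

```bash
cat >> h.py <<'E'
def wproj(pic,st,P):
    T=np.array(pic["mount"]); f=240/np.tan(np.radians(pic["vfov"]/2))
    Rt=R.from_euler("xyz",st["tcp_rot"],degrees=True).as_matrix()
    t=(np.atleast_2d(P)-st["ee_pos"])@Rt
    q=(t-T[:3,3])@T[:3,:3]
    th=np.arctan2(np.hypot(q[:,0],q[:,1]),-q[:,2]); ph=np.arctan2(-q[:,1],q[:,0])
    return np.c_[pic["cx"]+f*th*np.cos(ph),pic["cy"]+f*th*np.sin(ph)]
E
python3 - <<'E'
from h import *
from rig import sensors,cams
import cv2,pickle
st=sensors.state();p=cams.snapshot("wrist")
pickle.dump((st,p),open("w1.pkl","wb"))
print(st["ee_pos"],st["tcp_rot"],p["mount"],p["vfov"])
s=[.71252,-.0331,.17848]
P=[(-.122+dx,y,.173) for dx in(0,.024) for y in(-.14,-.146,-.165,-.171)]+[(-.107+dx,y,.173) for dx in(0,.024) for y in(.013,.007,-.012,-.018)]+[(.1,-.13,.12),(.1,.13,.12)]
uv=wproj(p,st,w(s,P)); print(np.round(uv))
im=p["pixels"].copy()
for u in uv: cv2.circle(im,tuple(np.int32(np.round(u)).tolist()),2,(0,0,255),-1)
cv2.imwrite("pics/w1.png",im)
E
```

```text
[ 0.62479792 -0.21199803  0.24711495] [-179.98855656    0.20474199    9.77063481] [[ 1.21962882e-04  9.60226042e-01  2.79223805e-01  7.02856804e-02]
 [ 9.99999605e-01 -3.62873650e-04  8.11098091e-04 -1.06229686e-04]
 [ 8.80160471e-04  2.79223595e-01 -9.60225707e-01 -1.24665283e-01]
 [ 0.00000000e+00  0.00000000e+00  0.00000000e+00  1.00000000e+00]] 65.70646984690485
[[283. 264.]
 [294. 264.]
 [327. 264.]
 [338. 264.]
 [282. 224.]
 [293. 223.]
 [327. 223.]
 [338. 223.]
 [ 60. 240.]
 [ 67. 240.]
 [ 88. 240.]
 [ 96. 240.]
 [ 55. 205.]
 [ 61. 205.]
 [ 83. 204.]
 [ 90. 203.]
 [273. -65.]
 [ -2.   6.]]
```

View pics/w1.png

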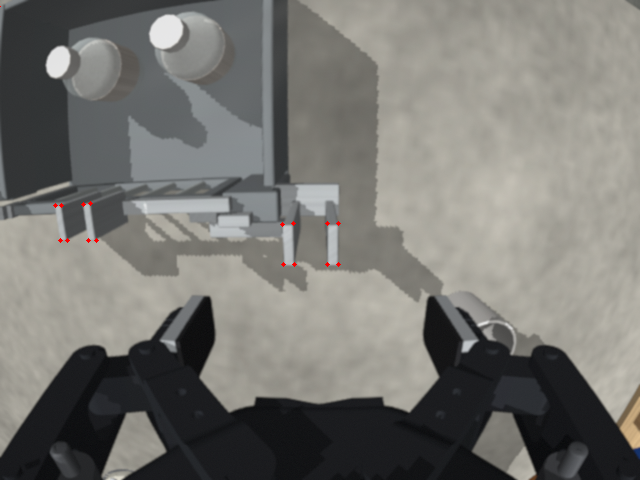

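The projected model points sit on the plate tops, at (283–338, 223–264) for the catch and (55–96, 204–240) for the grip, within about 1 px. The pose is good, so I descend.

Call:
send_rows([
  [-1, [4, 1, 0], -0.007],
  [-1, [4, 1, 20], 0],
  [-1, [0, 0, 30], 0],
  [-1, [0, 0, 20], 0],
  [-1, [0, 0, 0], 0],
  [-1, [0, 0, 0], 0],
])

```text
time: 3.85
ee_pos: [0.6325, -0.2075, 0.1814]
tcp_rot: [179.9, -0.0, 10.5]
wrist_force: [0.1, -0.5, 0.1]
gripper_width: 0.085
grip_force: 0.0
```

Call:
send_rows([
  [-1, [0, 5, 0], 0.004],
  [-1, [0, 0, 10], 0],
  [-1, [0, 0, 11], 0],
  [-1, [0, 0, 0], 0],
  [-1, [0, 0, 0], 0],
])

```text
time: 4.35
ee_pos: [0.6328, -0.2131, 0.1584]
tcp_rot: [-180.0, 0.1, 10.2]
wrist_force: [-0.6, -0.2, 0.4]
gripper_width: 0.0853
grip_force: 0.0
```

Call:
send_rows([
  [-0.5, [0, 0, -3], 0],
  [0, [0, 0, 0], 0],
  [0.5, [0, 0, 0], 0],
  [1, [0, 0, 0], 0],
  [1, [0, 0, 0], 0],
  [1, [0, 0, 0], 0],
  [1, [0, 0, 0], 0],
  [1, [0, 0, 0], 0],
])

```text
time: 5.15
ee_pos: [0.6335, -0.2134, 0.1624]
tcp_rot: [179.9, -0.1, 10.2]
wrist_force: [2.2, -0.5, 2.5]
gripper_width: 0.0151
grip_force: 61.0
```

Call:
send_rows([
  [1, [0, 0, 0], 0],
  [1, [0, 0, 0], 0],
  [1, [0, 0, 0], 0],
  [1, [0, 0, 0], 0],
  [1, [0, 0, 0], 0],
])

```text
time: 5.65
ee_pos: [0.6335, -0.2135, 0.1625]
tcp_rot: [179.9, -0.1, 10.2]
wrist_force: [3.0, -1.9, 3.5]
gripper_width: 0.0151
grip_force: 61.6
```

Call:
send_rows([
  [-1, [0, 0, 0], 0],
  [-1, [0, 0, 0], 0],
  [-1, [0, 0, 0], 0],
  [-1, [0, 0, 0], 0],
  [-1, [0, 0, 0], 0],
  [-1, [0, 0, -20], 0],
  [-1, [0, 0, -30], 0],
  [-1, [0, 0, -20], 0],
])

```text
time: 6.45
ee_pos: [0.6333, -0.2134, 0.234]
tcp_rot: [179.9, -0.1, 10.2]
wrist_force: [-0.1, 0.3, 0.1]
gripper_width: 0.0856
grip_force: 0.0
```

Call:
send_rows([
  [-1, [0, 0, 0], 0],
  [-1, [0, -30, 0], 0],
  [-1, [5, -40, 0], 0],
  [-1, [5, -40, 0], 0],
  [-1, [5, -35, 0], 0],
  [-1, [0, -22, 0], 0],
  [-1, [0, 0, 0], 0],
  [-1, [0, 0, 0], 0],
])

```text
time: 7.25
ee_pos: [0.618, -0.0458, 0.2315]
tcp_rot: [180.0, 0.1, 10.3]
wrist_force: [1.0, 0.3, 0.9]
gripper_width: 0.0855
grip_force: 0.0
```

```bash
python3 - <<'E'
from h import *
from rig import sensors,cams
import cv2
st=sensors.state();p=cams.snapshot("wrist")
print(st["ee_pos"],st["tcp_rot"],st["gripper_width"])
s=[.71252,-.0331,.17848]
P=[(-.122+dx,y,.173) for dx in(0,.024) for y in(-.154,-.16,-.165,-.171)]+[(-.107+dx,y,.173) for dx in(0,.024) for y in(.013,.007,-.012,-.018)]
im=p["pixels"].copy()
for u in wproj(p,st,w(s,P)): cv2.circle(im,tuple(np.int32(np.round(u)).tolist()),2,(0,0,255),-1)
cv2.imwrite("pics/w2.png",im)
E
```

```text
[ 0.61798095 -0.04578692  0.23151713] [1.79999250e+02 5.21481827e-02 1.02710991e+01] 0.08547356751252748
```

View pics/w2.png

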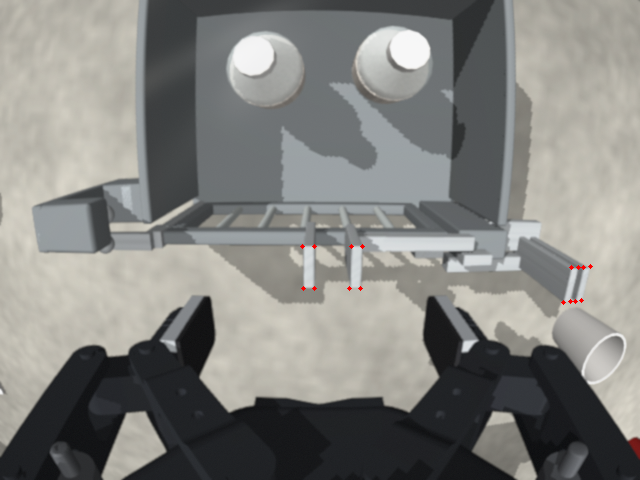

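The catch plates now stand together at (575,285), so the catch is drawn. The grip plate markers at (303–362, 246–289) coincide with the plates. Descending to the grip.

Call:
send_rows([
  [-1, [0, 1, 15], 0],
  [-1, [0, 0, 25], 0],
  [-1, [0, 0, 20], 0],
  [-1, [0, 0, 10], 0],
  [-1, [0, 0, 0], 0],
  [-1, [0, 0, 0], 0],
])

```text
time: 7.9
ee_pos: [0.619, -0.0477, 0.1628]
tcp_rot: [180.0, -0.1, 10.2]
wrist_force: [-0.2, 0.5, 0.6]
gripper_width: 0.0854
grip_force: 0.0
```

Call:
send_rows([
  [-0.5, [0, 0, 0], 0],
  [0, [0, 0, 0], 0],
  [0.5, [0, 0, 0], 0],
  [1, [0, 0, 0], 0],
  [1, [0, 0, 0], 0],
  [1, [0, 0, 0], 0],
  [1, [0, 0, 0], 0],
  [1, [0, 0, 0], 0],
])

```text
time: 8.7
ee_pos: [0.6192, -0.0466, 0.1639]
tcp_rot: [180.0, -0.2, 10.3]
wrist_force: [-1.9, 2.6, 6.1]
gripper_width: 0.0175
grip_force: 60.4
```

Call:
send_rows([
  [1, [0, 0, 0], 0],
  [1, [0, 0, 0], 0],
  [1, [0, 0, 0], 0],
])

```text
time: 9.0
ee_pos: [0.6192, -0.0466, 0.1639]
tcp_rot: [180.0, -0.2, 10.3]
wrist_force: [-2.4, 3.1, 6.5]
gripper_width: 0.0173
grip_force: 60.4
```

Call:
send_rows([
  [1, [-4.7, -0.1, 0], 0.04],
  [1, [-4.7, -0.1, 0], 0.04],
  [1, [-4.7, -0.1, 0], 0.04],
  [1, [-4.7, -0.1, 0], 0.04],
  [1, [0, 0, 0], 0],
  [1, [0, 0, 0], 0],
])

```text
time: 9.6
ee_pos: [0.6008, -0.0484, 0.1639]
tcp_rot: [180.0, -0.2, 1.1]
wrist_force: [0.3, 3.0, 6.3]
gripper_width: 0.0174
grip_force: 60.5
```

```bash
cat > chk.py <<'E'
from h import *
from rig import sensors
s=[.71252,-.0331,.17848]; st=sensors.state()
h=w(s,(-.095,.12,.158))[0]; d=st["ee_pos"]-h
print("t",st["time"],"angle tcp",np.arctan2(d[0],-d[1])*-1+s[2],"radius",np.hypot(*d[:2]),"tool",np.radians(np.degrees(s[2])-st["tcp_rot"][2]),"z",st["ee_pos"][2],"F",st["wrist_force"],st["gripper_width"],st["joints"][5])
E
python3 chk.py
```

```text
t 9.6 angle tcp 0.15202763800506364 radius 0.11652473484317825 tool 0.15907457838541997 z 0.1639228265009202 F [0.26744874 3.03309665 6.28258373] 0.017416031843500417 80.83637641157426
```

Swing tracks the hinge circle well. Continuing past the detent.

Call:
send_rows([
  [1, [-9.3, -0.4, 0], 0.08],
  [1, [-9.3, -0.4, 0], 0.08],
  [1, [-9.3, -0.4, 0], 0.08],
  [1, [-9.3, -0.4, 0], 0.08],
  [1, [-9.3, -0.4, 0], 0.08],
  [1, [-9.3, -0.4, 0], 0.08],
  [1, [-9.3, -0.4, 0], 0.08],
  [1, [0, 0, 0], 0],
])

```text
time: 10.4
ee_pos: [0.5384, -0.0313, 0.1639]
tcp_rot: [-179.9, -0.2, -31.1]
wrist_force: [4.1, 0.4, 4.4]
gripper_width: 0.0172
grip_force: 60.8
```

```bash
python3 chk.py
```

```text
t 10.4 angle tcp 0.7163633244694863 radius 0.1157488115934045 tool 0.720973106575344 z 0.16389946262308475 F [4.074348   0.42226594 4.40387883] 0.017244769708120777 45.55964861540109
```

Call:
send_rows([
  [1, [-9.3, -0.3, 0], 0.08],
  [1, [-9.3, -0.3, 0], 0.08],
  [1, [-9.3, -0.3, 0], 0.08],
  [1, [-9.3, -0.3, 0], 0.08],
  [1, [-9.3, -0.3, 0], 0.08],
  [1, [-9.3, -0.3, 0], 0.08],
  [1, [-9.3, -0.3, 0], 0.08],
  [1, [0, 0, 0], 0],
])

```text
time: 11.2
ee_pos: [0.4951, 0.0157, 0.1639]
tcp_rot: [-179.7, -0.1, -63.1]
wrist_force: [4.2, 0.5, 5.3]
gripper_width: 0.0172
grip_force: 62.0
```

```bash
python3 chk.py
```

```text
t 11.2 angle tcp 1.277430300563735 radius 0.11526188439890805 tool 1.2801061669148506 z 0.16389638437281717 F [4.23258262 0.5152059  5.341348  ] 0.01716065573608888 6.809696472955771
```

Call:
send_rows([
  [1, [-9.3, 0, 0], 0.08],
  [1, [-9.3, 0, 0], 0.08],
  [1, [-7, 0, 0], 0.06],
  [1, [-5.8, 0, 0], 0.05],
  [1, [0, 0, 0], 0],
  [1, [0, 0, 0], 0],
  [1, [0, 0, 0], 0],
  [1, [0, 0, 0], 0],
])

```text
time: 12.0
ee_pos: [0.485, 0.0447, 0.1639]
tcp_rot: [-179.6, -0.0, -78.5]
wrist_force: [6.5, 1.9, 3.2]
gripper_width: 0.0172
grip_force: 63.0
```

```bash
python3 chk.py; python3 - <<'E'
from rig import cams
import cv2,numpy as np
a=cams.snapshot("scene")["pixels"][150:390,110:430]; b=cams.snapshot("side")["pixels"][150:390,200:440]
cv2.imwrite("pics/end.png",cv2.resize(np.hstack([a,b]),None,fx=1.4,fy=1.4))
E
```

```text
t 12.0 angle tcp 1.5445993102562514 radius 0.11517184657569197 tool 1.5482913089917612 z 0.16388187623296938 F [6.53463547 1.92063076 3.18028313] 0.01717809466387459 -12.34435910246289
```

View pics/end.png

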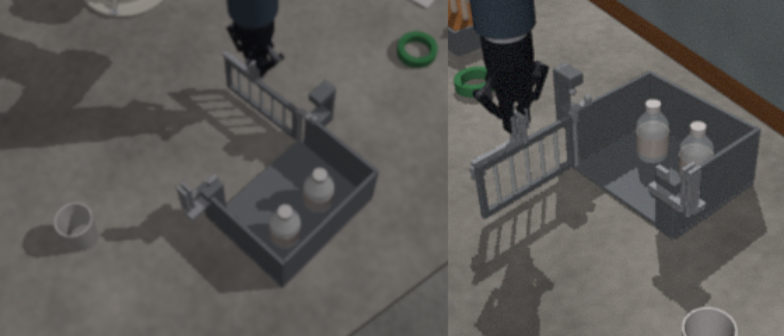

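Both views show the gate standing square to the front, held by the gripper (scene (260,85), side (525,160)). The catch is drawn, and the bottles, cup and tape are in place. Handing in.

```bash
python3 -c "
from rig import manip
print(manip.close_job())"
```

```text
the job is handed in; nothing more can be done
None
```

I squeezed the side catch, then the grip, and swung the gate to about 1.54 rad (88°); the arm was still holding it there when I handed the job in, with the catch drawn and the bottles, cup and tape in place in the last pictures. The hand-in returned no verdict.

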